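# Wedge the tracking camera tight in its cradle

### The arm

A 6-joint arm with a two-finger parallel gripper is mounted at the origin on the work surface. World frame = base frame: x ahead of the robot, y to its left, z up, the work surface at z = 0. Lengths are in m, angles in rad, forces in N, time in s.
With the tool pointing down it reaches from about 0.375 to 0.925 m from the base axis. Payload 5.7 kg.
Tool frame: the origin (TCP) lies at the very end of the fingers, on their centre line; the grasp point (between the pads) lies robot.tcp_to_grasp behind it (robot.tcp_to_grasp is the distance from the TCP to the grasp point, in m); z points along the fingers, y is the line along which they close (so a half turn about z gives the same grasp; the last joint's range is limited). The gripper opens to 88 mm and grips with 3 to 60 N. Pads are 20 mm wide; open, the fingers measure 115 mm over their backs; the gripper's body (75 mm by 178 mm) begins 61 mm behind the grasp point.
Start: joints at [-0.115, 0.359, 1.51, -0, 1.272, -0.115], TCP at [0.6, -0, 0.223] pointing down, gripper open.
Joint ranges: [-2.97, 2.97], [-1.01, 2.36], [0.21, 2.38], [-0.96, 4.11], [0.2, 2.71], [-2.98, 2.98]. Speed limits (rad/s): [2.39, 2.39, 3.14, 3.14, 3.14, 3.14].

### API

Orientations are given as a rotation vector (axis times angle).
In Python, from station import robot, vision gives the robot as it stands.
- The arm moves only by the tool carry_out, never from a script. Its argument "rows" is a list of rows, each an object with "twist": the turn, a rotation vector about the tool's x, y, z in degrees, a list of three; "translation": the shift along the tool's x, y, z in cm, a list of three; "fingers": the gripper's target within -1 to 1 (fully open at 1, half-way at 0, shut at -1). In form: [{"twist": [wx, wy, wz], "translation": [x, y, z], "fingers": fingers}, ...]. A call has 1 to 8 rows; each row is the pose to reach, as a shift and turn from the pose commanded when the call began, along the tool's axes at that moment; what a row does not reach only later rows make up. A row lasts 1/12 s, in which the tool goes at most 41.7 mm and 7.16 degrees, less where a joint would pass 70% of its speed; a pose out of reach is approached as far as the arm can. A call with a gripper value outside its range is refused whole. The fingers move at their own pace and stop on an object; the grip force is fixed at half the most. Time passes only in rows, so rows that repeat a pose let the fingers close. It gives the time, the measured TCP pose, the force, the opening and the grip force at its end, in the units of the state.
- robot.state(): the state, without advancing time (a new reading comes with each control period).
- vision.grab_frame(name): name is "scene" or "side" or "wrist"; returns a dict with "pixels" (480x640x3 uint8, red, green, blue), "vertical_fov" (degrees; the focal length in pixels is half the picture's height over the tangent of half this angle, whatever the lens; pixels are square), "cx", "cy" (the principal point, pixels), "eye" and "orientation" of the camera in the world. Camera axes: x right, y down, z forward; pixel columns grow to the right and rows downward; lengths in m; the calibration is good to about 2 mm. A picture is of the moment at which its call begins. There is no depth.
- robot.job_done(): hands the job in; it is judged then, once.
The state is a dict: "clock": time; "joint_pos": joint angles; "joint_velocities": joint speeds; "joint_torque": joint torques, N m; "position": TCP position; "ee_rot": TCP orientation; "wrist_force": force on the tool from outside, world axes, zero at the start; "wrist_torque": the same for the moment, N m; "opening": finger opening in m; "finger_force": force on a finger pad.
Only numpy, scipy, OpenCV 4.12 (cv2) and the standard library are available. Lean on these libraries where they do the work, as an engineer would, in place of code of your own. Each camera call takes 0.05 s, during which the arm holds its last target. There are 200 camera calls.

### The job

Take the tapered wooden wedge out of the rack (not one of the flat packers beside it) and set it upright, thin end down, in the gap between the tracking camera and the end stop of the aluminium cradle. Press the wedge down firmly until it has pushed the camera hard against the opposite end stop and is jammed tight, then let go and leave it standing there.

Things in the scene. Friction and masses are not known exactly. Their poses are not given: they have to be found in the camera images.
- wedge_mid (a point): Centre (half-way up) of the loose plain wooden wedge, about 70 g: 110 mm tall, 45 mm wide along its x, tapering evenly on both faces from 38 mm thick (y) at the top to 6 mm at the foot; z up. It stands thin end down in a rack slot with 1 mm of play, its top 70 mm clear above the rack, free to be gripped across the 45 mm width near the top and lifted straight out.
- rack: Low wooden rack fixed to the table, 75 mm (x) by 190 mm (y), 48 mm high; origin on the table under its middle. Three slots 40 mm deep at y = -55, 0 and +55 mm hold, in any order, the wedge and two flat packers: plain wood, as tall and wide as the wedge but of even thickness, 18 and 13 mm.
- cradle: Aluminium cradle fixed to the table; origin on the table under its middle, y along its length. Floor 10 mm above the table. Two end stops 70 mm wide, tops 80 mm above the table, have inner faces at y = -62 and +62 mm. Side rails at x = -38 and +38 mm rise 18 mm above the floor. The wedge goes into the gap at the +y end, between camera and +y stop.
- camera_mid (a point): Centre of the loose black camera housing, 70 x 100 (along cradle y) x 70 mm tall, 0.3 kg, lens up (44 mm across, 18 mm high), its top level with the stops. It starts 3 to 7 mm short of the -y stop. Home against that stop it is at cradle y = -12 mm and the gap is 24 mm; the wedge then jams with its centre at y = +50 mm, about 73 mm above the table. A push of 15 to 20 N on it does it.
Mind the look-alikes: they are no part of the job. What is shaped like the part that bears camera_mid but red is not meant.

How it is judged:
By the outcome, as a careful person would: the job done as asked, in the order asked, and still so for the second after the job is handed in, with the robot touching nothing.
It also fails if it takes over 40 s, if anything falls off the work surface, if the arm or the gripper's body presses on something with over 40 N, if the wrist force passes 120 N, or if a joint passes its speed limit or range.

## Working session

There is one attempt and no reset: what is moved stays moved. The work goes in short steps, Python scripts to look and compute and a tool call to move; the robot and the scene stay as the last step left them, time stands still between calls to the robot, and variables do not carry over. Pictures are saved under pics/ and viewed, at most 12 in all, crops included, and the job is handed in when it is done.

Besides the shell and the picture viewer there is one more tool, called after "Request:" in YAML: its name, and indented under it one key for each argument. carry_out: Moves the arm, as the interface text tells. Its arguments: {"type":"object","properties":{"rows":{"type":"array"}},"required":["rows"]}

```bash
mkdir -p pics; cat > h.py <<'E'
from station import robot, vision
import numpy as np, cv2
from scipy.spatial.transform import Rotation as R
def grab(n,f):
    d=vision.grab_frame(n); cv2.imwrite('pics/'+f,cv2.cvtColor(d['pixels'],cv2.COLOR_RGB2BGR)); return d
def rot(o):
    o=np.array(o,float)
    if o.shape==(3,3): return o
    return (R.from_rotvec(o) if o.size==3 else R.from_quat(o)).as_matrix()
def foc(d): return 240/np.tan(np.radians(d['vertical_fov'])/2)
def ray(d,u,v):
    r=rot(d['orientation'])@np.array([(u-d['cx'])/foc(d),(v-d['cy'])/foc(d),1]); return np.array(d['eye']),r
def onz(d,u,v,z):
    e,r=ray(d,u,v); return e+r*(z-e[2])/r[2]
def proj(d,P):
    c=(np.atleast_2d(P)-np.array(d['eye']))@rot(d['orientation']); return np.c_[d['cx']+foc(d)*c[:,0]/c[:,2],d['cy']+foc(d)*c[:,1]/c[:,2]]
E
python3 - <<'E'
from h import *
import pickle
D={}
for n in('scene','side','wrist'):
    D[n]=d=grab(n,n+'0.png'); print(n,{k:v for k,v in d.items() if k!='pixels'})
pickle.dump(D,open('d0.pkl','wb'))
print(robot.state(),robot.tcp_to_grasp)
E
```

```text
scene {'vertical_fov': 57.647944726793625, 'cx': 316.9000692894484, 'cy': 235.4580080625394, 'eye': array([0.91538957, 0.19440884, 0.52974231]), 'orientation': array([-1.38367317, -2.09128119,  0.91418261])}
side {'vertical_fov': 55.157695611320655, 'cx': 309.59389958168964, 'cy': 238.5567208932407, 'eye': array([0.24023874, 0.56771262, 0.61388443]), 'orientation': array([-0.52030505,  2.65259799, -1.2150283 ])}
wrist {'vertical_fov': 70.63846719558418, 'cx': 323.63574499414585, 'cy': 239.3952616862731, 'eye': array([0.60058594, 0.0744985 , 0.38370631]), 'orientation': array([ 2.86961023e+00, -2.28572101e-04, -3.77101642e-03])}
{'clock': 0.15, 'joint_pos': array([-1.15121671e-01,  3.59345196e-01,  1.51118055e+00,  3.49604795e-06,
        1.27251180e+00, -1.15089042e-01]), 'joint_velocities': array([-1.84171418e-03, -1.55730816e-03, -1.98641321e-03,  2.62884084e-05,
       -1.06832530e-03,  8.20750153e-05]), 'joint_torque': array([ 6.01716038e-04, -5.15759647e+01, -2.71007627e+01,  6.74942834e-02,
        3.05557286e-02, -7.96465724e-05]), 'position': array([5.99462299e-01, 4.27888572e-05, 2.22000593e-01]), 'ee_rot': array([-2.22067651e+00, -2.22060177e+00,  1.40531024e-03]), 'wrist_force': array([-0.57415651,  0.90324047,  1.23740654]), 'wrist_torque': array([-0.02248659,  0.00416574,  0.00135553]), 'finger_force': 0.0, 'opening': 0.08789908640206764} 0.0187
```

View pics/scene0.png

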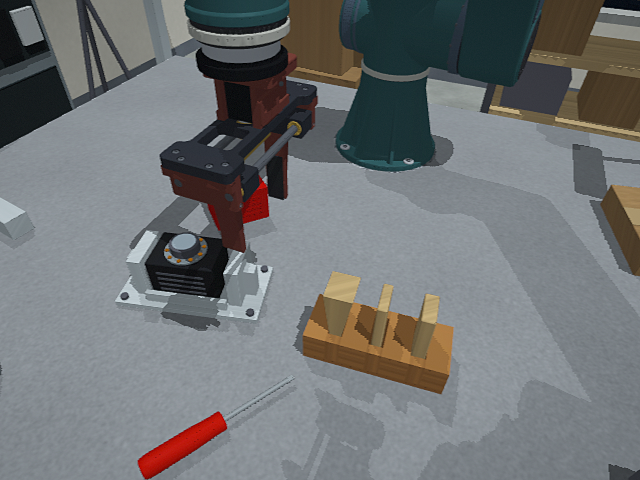

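View pics/side0.png

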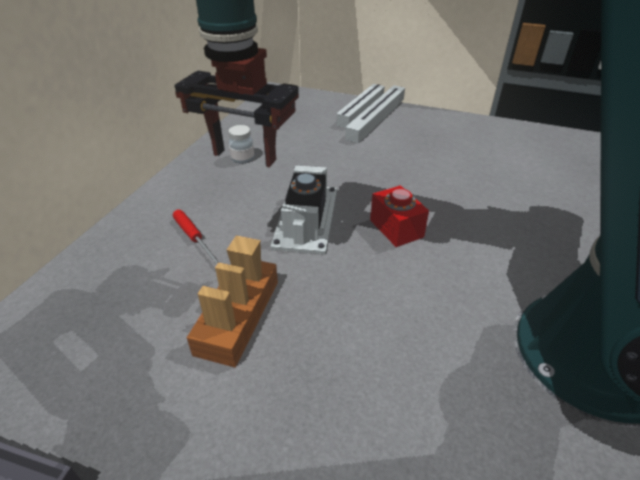

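The scene view shows the wedge (thick top) at about (341,285) in the rack's camera-side slot, with packers at (383,300) and (428,310). The cradle with the black camera is at about (190,270), and the red decoy is behind it. I'll zoom in to get corners.

```bash
python3 - <<'E'
import cv2,numpy as np
a=cv2.imread('pics/scene0.png'); b=cv2.imread('pics/side0.png')
r=lambda i,x,y,w,h,W,H:cv2.resize(i[y:y+h,x:x+w],(W,H),interpolation=cv2.INTER_CUBIC)
cv2.imwrite('pics/c1.png',np.hstack([r(a,100,210,180,120,0 or 720,480)]))
cv2.imwrite('pics/c2.png',np.hstack([r(a,295,265,165,135,495,405),r(b,180,160,100,135,300,405)]))
E
```

```text
(no output)
```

View pics/c1.png

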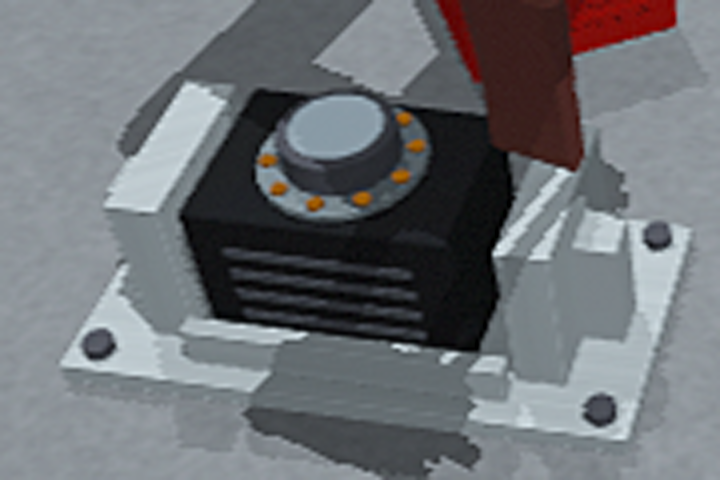

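View pics/c2.png

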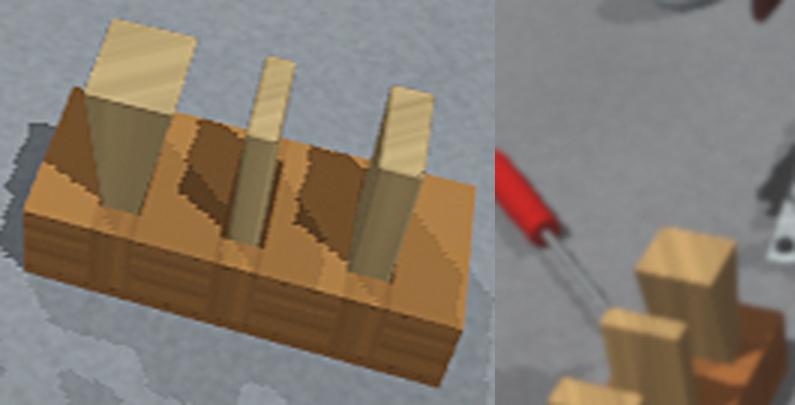

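View pics/wrist0.png

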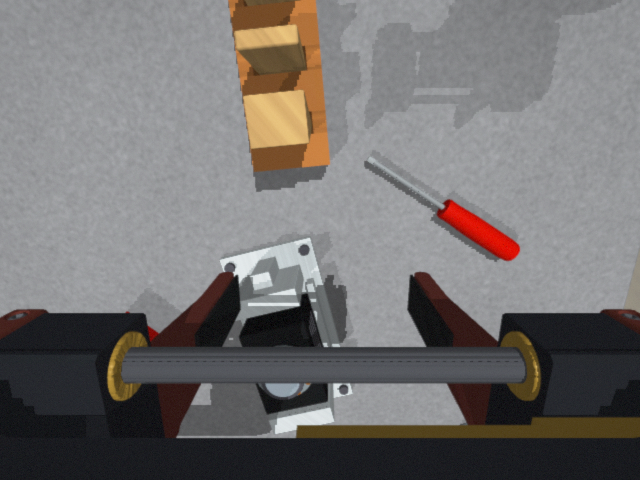

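```bash
cat > fit.py <<'E'
from h import *
import pickle
from scipy.optimize import least_squares
D=pickle.load(open('d0.pkl','rb'))
def s1(p): return [100+p[0]/4,210+p[1]/4]
def s2(p): return [295+p[0]/3,265+p[1]/3]
def tf(q,P):
    c,s=np.cos(q[2]),np.sin(q[2]); P=np.array(P); return np.c_[q[0]+c*P[:,0]-s*P[:,1],q[1]+s*P[:,0]+c*P[:,1],P[:,2]]
def fit(obs,q0,n,ext=lambda q,P:P):
    def f(q): return np.concatenate([(proj(D[c],tf(q,[ext(q,p)]))[0]-uv) for c,uv,p in obs])
    r=least_squares(f,q0,loss='soft_l1',f_scale=2); print(n,r.x,np.round(r.fun.reshape(-1,2),1).tolist()); return r.x
w=lambda u,v:[u,v]
rack=[('scene',s2((25,212)),(.0375,-.095,.048)),('scene',s2((461,330)),(.0375,.095,.048)),('scene',s2((474,187)),(-.0375,.095,.048)),('scene',s2((75,90)),(-.0375,-.095,.048)),('scene',s2((25,271)),(.0375,-.095,0)),('scene',s2((440,386)),(.0375,.095,0)),('wrist',w(329,163),(.0375,-.095,.048)),('wrist',w(254,171),(-.0375,-.095,.048))]
E
python3 - <<'E'
from fit import *
fit(rack,[.6,.2,0],'rack')
h=.0225;t=.019
wd=[('scene',s2((118,18)),(-h,-t,.118)),('scene',s2((196,38)),(-h,t,.118)),('scene',s2((176,115)),(h,t,.118)),('scene',s2((86,95)),(h,-t,.118)),
('wrist',w(244,97),(-h,t,.118)),('wrist',w(306,91),(h,t,.118)),('wrist',w(311,145),(h,-t,.118)),('wrist',w(251,149),(-h,-t,.118))]
fit(wd,[.6,.15,0],'wedge')
# bolts
for c,L in(('scene',[s1((98,343)),s1((600,408)),s1((657,235))]),('wrist',[[343,389],[304,250],[230,267]])):
    P=np.array([onz(D[c],u,v,.013) for u,v in L]); d=P[1]-P[0]; print(c,P.round(4).tolist(),'centre',(P[0]+P[2])/2,'yaw',np.arctan2(-d[0],d[1]),np.linalg.norm(d),np.linalg.norm(P[2]-P[1]))
# left stop (-y) top corners, right stop top corner inner near, camera top corners
for n,p in dict(Lfar_out=(185,83),Lnear_in=(153,212),Lnear_out=(105,207),Rnear_in=(497,255),Rnear_out=(548,258),cNL=(182,215),cNR=(455,243),cFR=(512,150),cFL=(253,90)).items(): print(n,onz(D['scene'],*s1(p),.08).round(4))
E
```

```text
rack [0.55905629 0.14812046 0.09858692] [[-0.4, -0.2], [1.4, -0.1], [1.0, -0.4], [-0.8, -1.3], [-0.4, 0.5], [0.1, 0.8], [0.8, 0.4], [-0.8, 0.2]]
wedge [0.5657825  0.09202897 0.08303645] [[-2.6, -0.0], [-0.1, 0.3], [-2.1, 0.9], [-2.3, -0.3], [-0.2, -1.3], [-0.7, -0.9], [-0.8, -0.7], [0.2, 0.4]]
scene [[0.6248, -0.2303, 0.013], [0.5764, -0.0411, 0.013], [0.4898, -0.0628, 0.013]] centre [ 0.55730946 -0.14651407  0.013     ] yaw 0.2501500837361615 0.1952396074491792 0.08926377676585004
wrist [[0.6246, -0.2301, 0.013], [0.5771, -0.0415, 0.013], [0.4906, -0.0623, 0.013]] centre [ 0.55759674 -0.14617983  0.013     ] yaw 0.24674556880291673 0.19448203459823163 0.08889846926791721
Lfar_out [ 0.546  -0.2331  0.08  ]
Lnear_in [ 0.6067 -0.1985  0.08  ]
Lnear_out [ 0.6115 -0.2157  0.08  ]
Rnear_in [ 0.5759 -0.076   0.08  ]
Rnear_out [ 0.57  -0.059  0.08 ]
cNL [ 0.6038 -0.1882  0.08  ]
cNR [ 0.5768 -0.0924  0.08  ]
cFR [ 0.5279 -0.0989  0.08  ]
cFL [ 0.5389 -0.2069  0.08  ]
```

The checks hold: the cradle stop corners agree with the fitted pose to about 2 mm, and the wedge sits where the rack's −y slot should be (to about 2 mm). Hovering over the wedge.

Request:
carry_out:
  rows:
    - {"twist": [0,0,-2],"translation": [3,-1.1,1],"fingers": 1}
    - {"twist": [0,0,-4],"translation": [6.2,-2.3,3],"fingers": 1}
    - {"twist": [0,0,-5.4],"translation": [9.25,-3.45,5],"fingers": 1}
    - {"twist": [0,0,-5.4],"translation": [9.25,-3.45,6],"fingers": 1}
    - {"twist": [0,0,-5.4],"translation": [9.25,-3.45,6],"fingers": 1}
    - {"twist": [0,0,-5.4],"translation": [9.25,-3.45,6],"fingers": 1}

```text
clock: 0.65
position: [0.5654, 0.0922, 0.1623]
ee_rot: [-2.113, -2.324, 0.002]
wrist_force: [1.7, -1.3, 0.6]
opening: 0.0878
finger_force: 0.0
```

```bash
python3 - <<'E'
from h import *
import pickle
D={n:grab(n,n+'1.png') for n in('scene','wrist')}
pickle.dump(D,open('d1.pkl','wb')); s=robot.state(); print(s['position'],s['ee_rot'],rot(s['ee_rot']).round(3).tolist())
a=cv2.imread('pics/wrist1.png'); b=cv2.imread('pics/scene1.png')[200:330,90:290]
cv2.imwrite('pics/v1.png',np.hstack([cv2.resize(a,(500,375)),cv2.resize(b,(290,375))]))
E
```

```text
[0.56677788 0.09159472 0.1634791 ] [2.11447037e+00 2.32152419e+00 1.42164707e-03] [[-0.093, 0.996, 0.002], [0.996, 0.093, -0.0], [-0.0, 0.002, -1.0]]
```

View pics/wrist1.png

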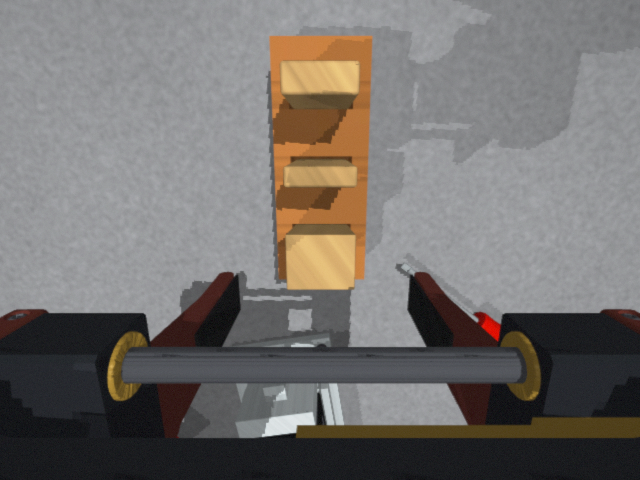

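The wedge top is centred at about (320,261) in the wrist view, with square-on edges x=286–355 and y=233–289. The yaw looks right.

```bash
python3 - <<'E'
from h import *
import pickle
D=pickle.load(open('d1.pkl','rb'));d=D['wrist']
P=np.array([onz(d,u,v,.118) for u,v in((286,233),(355,233),(355,289),(287,289))]);print(P.round(4),P.mean(0),np.linalg.norm(np.diff(P,axis=0),axis=1))
print('yaw',[np.degrees(np.arctan2(*(P[i]-P[j])[[1,0]])) for i,j in((1,0),(2,3))])
Q=np.array([onz(d,u,v,.048) for u,v in((270,37),(372,37),(364,279))]);print(Q.round(4))
E
```

```text
[[0.5416 0.1104 0.118 ]
 [0.5849 0.1145 0.118 ]
 [0.5894 0.0765 0.118 ]
 [0.5447 0.0723 0.118 ]] [0.56514626 0.09342428 0.118     ] [0.0435163  0.0382484  0.04495237]
yaw [np.float64(5.350359232544202), np.float64(5.35188488070306)]
[[0.5143 0.2375 0.048 ]
 [0.5882 0.2444 0.048 ]
 [0.606  0.0564 0.048 ]]
```

Request:
carry_out:
  rows:
    - {"twist": [0,0,0],"translation": [0.1,-0.05,3],"fingers": 1}
    - {"twist": [0,0,0],"translation": [0.1,-0.05,6],"fingers": 1}
    - {"twist": [0,0,0],"translation": [0.1,-0.05,7.5],"fingers": 1}
    - {"twist": [0,0,0],"translation": [0.1,-0.05,7.5],"fingers": 0}
    - {"twist": [0,0,0],"translation": [0.1,-0.05,7.5],"fingers": -0.5}
    - {"twist": [0,0,0],"translation": [0.1,-0.05,7.5],"fingers": -1}
    - {"twist": [0,0,0],"translation": [0.1,-0.05,7.5],"fingers": -1}
    - {"twist": [0,0,0],"translation": [0.1,-0.05,7.5],"fingers": -1}

```text
clock: 1.42
position: [0.5662, 0.0933, 0.0892]
ee_rot: [2.113, 2.322, 0.003]
wrist_force: [0.2, 0.0, 0.0]
opening: 0.058
finger_force: 0.0
```

Request:
carry_out:
  rows:
    - {"twist": [0,0,0],"translation": [0,0,0],"fingers": -1}
    - {"twist": [0,0,0],"translation": [0,0,0],"fingers": -1}
    - {"twist": [0,0,0],"translation": [0,0,0],"fingers": -1}
    - {"twist": [0,0,0],"translation": [0,0,0],"fingers": -1}

```text
clock: 1.75
position: [0.5653, 0.0935, 0.0883]
ee_rot: [2.114, 2.323, 0.001]
wrist_force: [-0.7, 0.9, 5.0]
opening: 0.0451
finger_force: 29.9
```

Gripped at 45 mm with 30 N. Lifting straight out.

Request:
carry_out:
  rows:
    - {"twist": [0,0,0],"translation": [0,0,-1.5],"fingers": -1}
    - {"twist": [0,0,0],"translation": [0,0,-4],"fingers": -1}
    - {"twist": [0,0,0],"translation": [0,0,-7],"fingers": -1}
    - {"twist": [0,0,0],"translation": [0,0,-10],"fingers": -1}
    - {"twist": [0,0,0],"translation": [0,0,-13],"fingers": -1}
    - {"twist": [0,0,0],"translation": [0,0,-13],"fingers": -1}
    - {"twist": [0,0,0],"translation": [0,0,-13],"fingers": -1}

```text
clock: 2.33
position: [0.5661, 0.0936, 0.2193]
ee_rot: [2.112, 2.322, 0.004]
wrist_force: [0.6, -0.2, -0.7]
opening: 0.0448
finger_force: 30.0
```

```bash
python3 - <<'E'
from h import *
s=robot.state(); print(s['position'],s['opening'],s['finger_force'])
T=rot(s['ee_rot']); y=.247
tgt=np.array([.5575-np.sin(y)*.0525,-.1463+np.cos(y)*.0525,s['position'][2]])
print('cm',T.T@(tgt-s['position'])*100)
print('yaw now',np.degrees(np.arctan2(T[1,1],T[0,1])),'want',np.degrees(y))
E
```

```text
[0.56605385 0.0935902  0.21929478] 0.04482596039365398 29.950938820838928
cm [-1.86125507e+01 -3.91100337e+00 -1.15808305e-02]
yaw now 5.4093622412758755 want 14.152057539731334
```

Request:
carry_out:
  rows:
    - {"twist": [0,0,-1],"translation": [-2.6,-0.5,0],"fingers": -1}
    - {"twist": [0,0,-3],"translation": [-6,-1.3,0],"fingers": -1}
    - {"twist": [0,0,-5],"translation": [-10,-2.1,0],"fingers": -1}
    - {"twist": [0,0,-7],"translation": [-14,-2.9,0],"fingers": -1}
    - {"twist": [0,0,-8.7],"translation": [-17,-3.6,0],"fingers": -1}
    - {"twist": [0,0,-8.7],"translation": [-18.6,-3.9,0],"fingers": -1}
    - {"twist": [0,0,-8.7],"translation": [-18.6,-3.9,0],"fingers": -1}
    - {"twist": [0,0,-8.7],"translation": [-18.6,-3.9,0],"fingers": -1}

```text
clock: 3.0
position: [0.5424, -0.0956, 0.2159]
ee_rot: [-1.933, -2.472, 0.001]
wrist_force: [-0.8, 0.6, -1.3]
opening: 0.0447
finger_force: 30.0
```

```bash
python3 - <<'E'
from h import *
import pickle
D={n:grab(n,n+'2.png') for n in('scene','side')}
pickle.dump(D,open('d2.pkl','wb')); s=robot.state(); print(s['position'],s['opening'])
a=cv2.imread('pics/scene2.png')[150:330,100:300]; b=cv2.imread('pics/side2.png')[120:280,230:380]
cv2.imwrite('pics/v2.png',np.hstack([cv2.resize(a,None,fx=2.5,fy=2.5,interpolation=2),cv2.resize(b,(300,450),interpolation=2)]))
E
```

```text
[ 0.54286123 -0.09425983  0.21648929] 0.0446697332847169
```

View pics/v2.png

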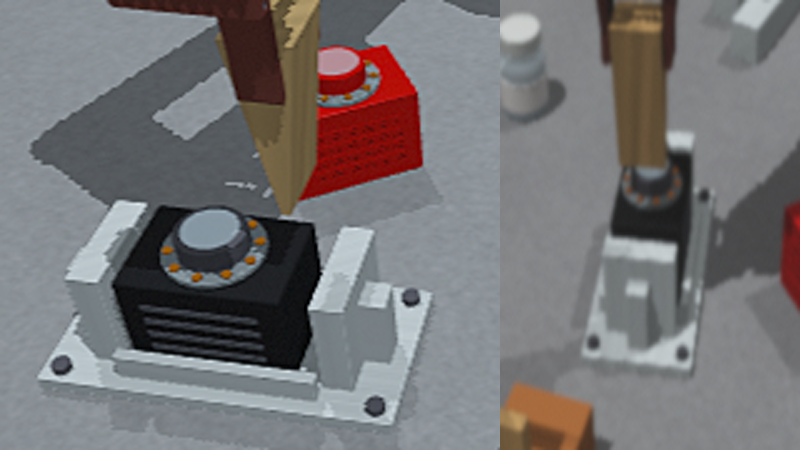

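The wedge hangs upright above the cradle, foot near crop (285,210). The gap lies between the camera edge (303,300)–(316,222) and the stop's inner edge (312,308)–(345,228). Computing offsets in the cradle frame.

```bash
python3 - <<'E'
from h import *
import pickle
d=pickle.load(open('d2.pkl','rb'))['scene']; y=.247;c,s=np.cos(y),np.sin(y)
def L(P): v=P[:2]-[.5575,-.1463]; return np.array([c*v[0]+s*v[1],-s*v[0]+c*v[1]])*1000
S=lambda p:(100+p[0]/2.5,150+p[1]/2.5)
for n,p,z in(('camNR',(302,300),.08),('camFR',(316,222),.08),('camNL',(115,285),.08),('stopNin',(312,308),.08),('stopFin',(346,228),.08),('LstopNin',(105,285),.08),('LstopNout',(67,278),.08),('RstopNout',(353,310),.08),('footN-',(277,210),.1355),('footN+',(291,213),.1355)):
    print(n,L(onz(d,*S(p),z)).round(1))
t=robot.state(); print('tcp',L(t['position']))
w=c and np.array([[-.0225,-.003],[.0225,-.003],[.0225,.003],[-.0225,.003]])
E
```

```text
camNR [28.9 56.8]
camFR [-35.2  45.2]
camNL [ 35.  -51.1]
stopNin [33.9 64.1]
stopFin [-33.1  64.6]
LstopNin [ 35.9 -56.6]
LstopNout [ 34.2 -80.2]
RstopNout [31.6 87.1]
footN- [16.5 46.2]
footN+ [17.6 54.3]
tcp [-1.47087152 54.03988619]
```

Request:
carry_out:
  rows:
    - {"twist": [0,0,0],"translation": [0.25,0.15,0],"fingers": -1}
    - {"twist": [0,0,0],"translation": [0.25,0.15,2],"fingers": -1}
    - {"twist": [0,0,0],"translation": [0.25,0.15,4],"fingers": -1}
    - {"twist": [0,0,0],"translation": [0.25,0.15,4.6],"fingers": -1}
    - {"twist": [0,0,0],"translation": [0.25,0.15,5.2],"fingers": -1}
    - {"twist": [0,0,0],"translation": [0.25,0.15,5.8],"fingers": -1}
    - {"twist": [0,0,0],"translation": [0.25,0.15,6.4],"fingers": -1}
    - {"twist": [0,0,0],"translation": [0.25,0.15,6.4],"fingers": -1}

```text
clock: 3.77
position: [0.5442, -0.0923, 0.153]
ee_rot: [-1.931, -2.477, 0.001]
wrist_force: [-0.6, -0.2, -0.6]
opening: 0.0447
finger_force: 30.0
```

```bash
python3 - <<'E'
from h import *
D={n:grab(n,n+'3.png') for n in('scene','side')}
s=robot.state(); print(s['position'],s['opening'],s['wrist_force'])
a=cv2.imread('pics/scene3.png')[150:330,100:300]; b=cv2.imread('pics/side3.png')[120:280,230:380]
cv2.imwrite('pics/v3.png',np.hstack([cv2.resize(a,None,fx=2.5,fy=2.5,interpolation=2),cv2.resize(b,(300,450),interpolation=2)]))
E
```

```text
[ 0.5446258  -0.09262745  0.15388734] 0.045109212270077394 [-0.70401121 -0.07170752 -0.75815199]
```

View pics/v3.png

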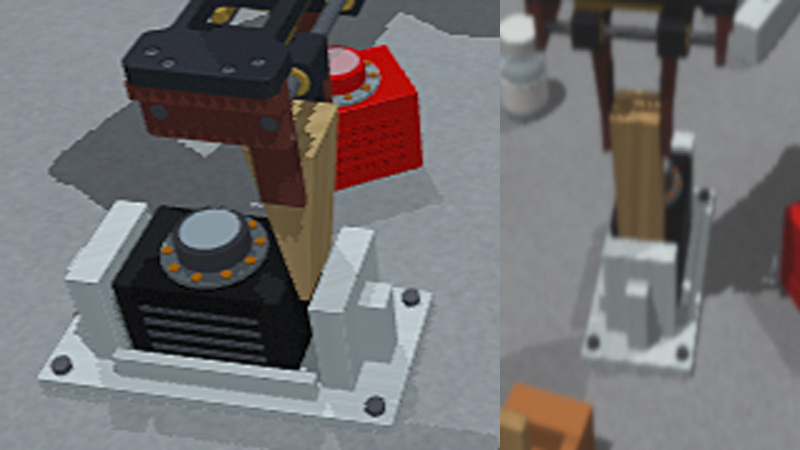

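The foot (crop ~(302,295)) has entered the gap between camera and stop with no contact force. Continuing down.

Request:
carry_out:
  rows:
    - {"twist": [0,0,0],"translation": [0,0,0.8],"fingers": -1}
    - {"twist": [0,0,0],"translation": [0,0,1.6],"fingers": -1}
    - {"twist": [0,0,0],"translation": [0,0,2.2],"fingers": -1}
    - {"twist": [0,0,0],"translation": [0,0,2.6],"fingers": -1}
    - {"twist": [0,0,0],"translation": [0,0,3.0],"fingers": -1}
    - {"twist": [0,0,0],"translation": [0,0,3.3],"fingers": -1}
    - {"twist": [0,0,0],"translation": [0,0,3.3],"fingers": -1}

```text
clock: 4.45
position: [0.5452, -0.0936, 0.1204]
ee_rot: [1.93, 2.476, -0.001]
wrist_force: [2.3, -5.2, -3.7]
opening: 0.0449
finger_force: 30.0
```

Request:
carry_out:
  rows:
    - {"twist": [0,0,0],"translation": [0,0,0.3],"fingers": -1}
    - {"twist": [0,0,0],"translation": [0,0,0.6],"fingers": -1}
    - {"twist": [0,0,0],"translation": [0,0,0.9],"fingers": -1}
    - {"twist": [0,0,0],"translation": [0,0,0.9],"fingers": -1}

```text
clock: 4.78
position: [0.5465, -0.0945, 0.1122]
ee_rot: [1.929, 2.474, -0.0]
wrist_force: [2.9, -6.7, -0.1]
opening: 0.0451
finger_force: 30.0
```

Request:
carry_out:
  rows:
    - {"twist": [0,0,0],"translation": [-0.1,0,0.3],"fingers": -1}
    - {"twist": [0,0,0],"translation": [-0.2,0,0.6],"fingers": -1}
    - {"twist": [0,0,0],"translation": [-0.2,0,0.9],"fingers": -1}
    - {"twist": [0,0,0],"translation": [-0.2,0,1.1],"fingers": -1}
    - {"twist": [0,0,0],"translation": [-0.2,0,1.1],"fingers": -1}

```text
clock: 5.2
position: [0.5467, -0.0963, 0.1011]
ee_rot: [1.929, 2.474, -0.0]
wrist_force: [1.8, -7.1, 2.6]
opening: 0.0445
finger_force: 30.0
```

Request:
carry_out:
  rows:
    - {"twist": [0,0,0],"translation": [-0.1,0,0.2],"fingers": -1}
    - {"twist": [0,0,0],"translation": [-0.1,0,0.4],"fingers": -1}
    - {"twist": [0,0,0],"translation": [-0.1,0,0.4],"fingers": -1}

```text
clock: 5.45
position: [0.5468, -0.0969, 0.0971]
ee_rot: [1.93, 2.474, 0.0]
wrist_force: [2.6, -7.2, 2.7]
opening: 0.045
finger_force: 30.0
```

Request:
carry_out:
  rows:
    - {"twist": [0,0,0],"translation": [-0.1,0,0.2],"fingers": -1}
    - {"twist": [0,0,0],"translation": [-0.1,0,0.4],"fingers": -1}
    - {"twist": [0,0,0],"translation": [-0.1,0,0.4],"fingers": -1}

```text
clock: 5.7
position: [0.547, -0.097, 0.0955]
ee_rot: [1.93, 2.475, 0.002]
wrist_force: [-4.4, -1.6, 27.0]
opening: 0.0446
finger_force: 30.0
```

```bash
python3 - <<'E'
from h import *
D={n:grab(n,n+'4.png') for n in('scene','side')}
s=robot.state(); print(s['position'],s['opening'],s['wrist_force'],s['wrist_torque'])
a=cv2.imread('pics/scene4.png')[170:320,110:280]; b=cv2.imread('pics/side4.png')[120:280,230:380]
cv2.imwrite('pics/v4.png',np.hstack([cv2.resize(a,(510,450),interpolation=2),cv2.resize(b,(280,450),interpolation=2)]))
E
```

```text
[ 0.54699685 -0.09701736  0.09554846] 0.04501429563941105 [-3.2661874  -2.29322803 26.80011281] [-0.42056745  0.71656802 -0.00971008]
```

View pics/v4.png

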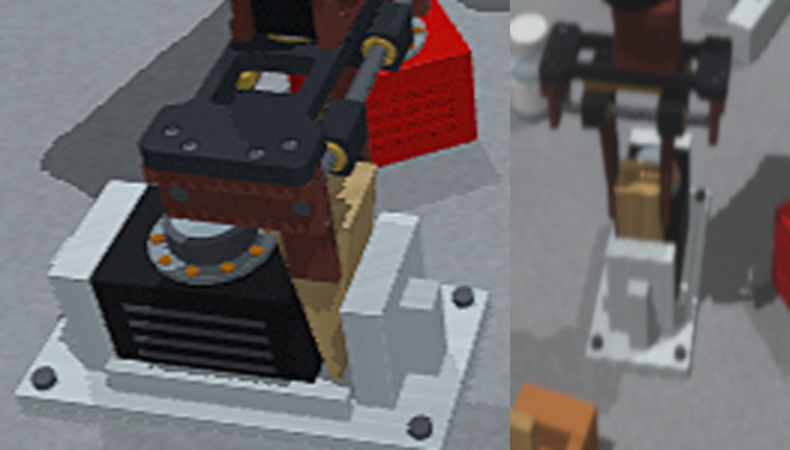

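The camera sits against the −y stop and the wedge is jammed between camera and +y stop, with 27 N on the wrist at the expected height. Releasing and withdrawing.

Request:
carry_out:
  rows:
    - {"twist": [0,0,0],"translation": [0,0,0],"fingers": -1}
    - {"twist": [0,0,0],"translation": [0,0,0],"fingers": 1}
    - {"twist": [0,0,0],"translation": [0,0,0],"fingers": 1}
    - {"twist": [0,0,0],"translation": [0,0,0],"fingers": 1}
    - {"twist": [0,0,0],"translation": [0,0,0],"fingers": 1}
    - {"twist": [0,0,0],"translation": [0,0,0],"fingers": 1}
    - {"twist": [0,0,0],"translation": [0,0,0],"fingers": 1}

```text
clock: 6.38
position: [0.5449, -0.0962, 0.0921]
ee_rot: [-1.931, -2.476, 0.0]
wrist_force: [-0.0, -0.6, 0.1]
opening: 0.0814
finger_force: 0.0
```

Request:
carry_out:
  rows:
    - {"twist": [0,0,0],"translation": [0,0,-1.5],"fingers": 1}
    - {"twist": [0,0,0],"translation": [0,0,-4],"fingers": 1}
    - {"twist": [0,0,0],"translation": [0,0,-8],"fingers": 1}
    - {"twist": [0,0,0],"translation": [0,0,-12],"fingers": 1}
    - {"twist": [0,0,0],"translation": [3,0,-15],"fingers": 1}
    - {"twist": [0,0,0],"translation": [6,0,-15],"fingers": 1}
    - {"twist": [0,0,0],"translation": [6,0,-15],"fingers": 1}

```text
clock: 6.97
position: [0.5304, -0.0346, 0.2448]
ee_rot: [1.929, 2.478, 0.005]
wrist_force: [-1.0, 0.5, -0.9]
opening: 0.0879
finger_force: 0.0
```

```bash
python3 - <<'E'
from h import *
import pickle
D={n:grab(n,n+'5.png') for n in('scene','side')}
pickle.dump(D,open('d5.pkl','wb'));s=robot.state(); print(s['position'],s['opening'],s['wrist_force'])
a=cv2.imread('pics/scene5.png')[170:320,110:280]; b=cv2.imread('pics/side5.png')[120:280,230:380]
cv2.imwrite('pics/v5.png',np.hstack([cv2.resize(a,(510,450),interpolation=2),cv2.resize(b,(280,450),interpolation=2)]))
E
```

```text
[ 0.53034972 -0.03752659  0.24271719] 0.08786186602240312 [ 0.02232092 -0.19426436 -0.83852874]
```

View pics/v5.png

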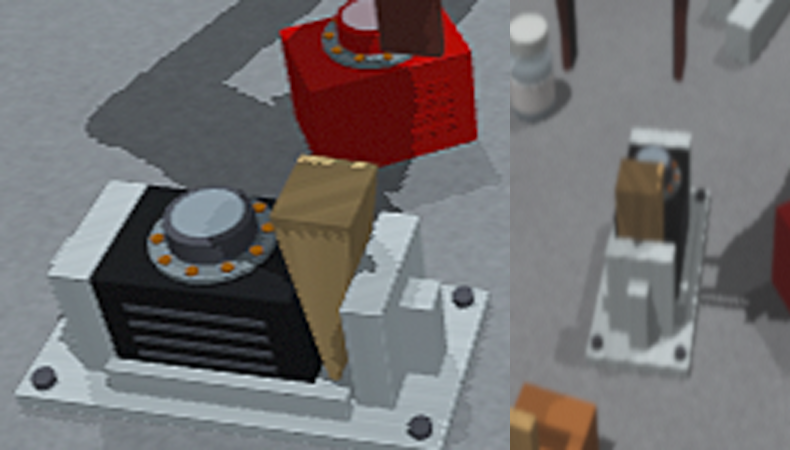

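The wedge stands free between camera and stop, and the black camera touches the left stop. Checking the wedge's height from its top corners, at crop (275,222), (355,236), (377,167), (303,156).

```bash
python3 - <<'E'
from h import *
import pickle
from scipy.optimize import least_squares
d=pickle.load(open('d5.pkl','rb'))['scene']
uv=np.array([(110+x/3,170+y/3) for x,y in((275,222),(355,236),(377,167),(303,156))])
B=np.array([[.0225,-.019,.055],[.0225,.019,.055],[-.0225,.019,.055],[-.0225,-.019,.055]])
y=.247;Y=R.from_euler('z',y)
r=least_squares(lambda q:(proj(d,Y.apply(B)+q)-uv).ravel(),[.545,-.1,.073])
print(r.x,Y.inv().apply(r.x-[.5575,-.1463,0])*1000,r.fun.round(1))
E
```

```text
[ 0.54409287 -0.09799631  0.06398236] [-1.19016186 50.115678   63.98235582] [-0.9  0.1 -0.6 -1.4  1.3  0.3  0.4  1.1]
```

The single-view height is weak, so I'll probe the wedge top with closed fingers. That gives the true height and confirms the jam.

Request:
carry_out:
  rows:
    - {"twist": [0,0,0],"translation": [-3,0,0],"fingers": -1}
    - {"twist": [0,0,0],"translation": [-6,0,0],"fingers": -1}
    - {"twist": [0,0,0],"translation": [-6.1,0,0],"fingers": -1}
    - {"twist": [0,0,0],"translation": [-6.1,0,0],"fingers": -1}
    - {"twist": [0,0,0],"translation": [-6.1,0,2],"fingers": -1}
    - {"twist": [0,0,0],"translation": [-6.1,0,5],"fingers": -1}
    - {"twist": [0,0,0],"translation": [-6.1,0,8],"fingers": -1}
    - {"twist": [0,0,0],"translation": [-6.1,0,10],"fingers": -1}

```text
clock: 7.73
position: [0.5436, -0.0966, 0.1396]
ee_rot: [-1.93, -2.474, 0.002]
wrist_force: [-0.6, 0.6, -0.9]
opening: 0.0382
finger_force: 0.0
```

Request:
carry_out:
  rows:
    - {"twist": [0,0,0],"translation": [0,0,0],"fingers": -1}
    - {"twist": [0,0,0],"translation": [0,0,0],"fingers": -1}
    - {"twist": [0,0,0],"translation": [0,0,0.4],"fingers": -1}
    - {"twist": [0,0,0],"translation": [0,0,0.8],"fingers": -1}
    - {"twist": [0,0,0],"translation": [0,0,1.1],"fingers": -1}
    - {"twist": [0,0,0],"translation": [0,0,1.2],"fingers": -1}
    - {"twist": [0,0,0],"translation": [0,0,1.2],"fingers": -1}

```text
clock: 8.32
position: [0.5458, -0.0974, 0.1309]
ee_rot: [1.932, 2.477, 0.0]
wrist_force: [-0.3, -0.7, 0.6]
opening: 0.0007
finger_force: 0.0
```

Request:
carry_out:
  rows:
    - {"twist": [0,0,0],"translation": [0,0,0.2],"fingers": -1}
    - {"twist": [0,0,0],"translation": [0,0,0.4],"fingers": -1}
    - {"twist": [0,0,0],"translation": [0,0,0.5],"fingers": -1}
    - {"twist": [0,0,0],"translation": [0,0,0.5],"fingers": -1}

```text
clock: 8.65
position: [0.5459, -0.0978, 0.1261]
ee_rot: [1.931, 2.477, -0.0]
wrist_force: [-1.0, -0.3, 3.3]
opening: 0.0006
finger_force: 1.9
```

The top is at z ≈ 0.126, so the centre is at about 71 mm, as expected for a jam. Firming up once.

Request:
carry_out:
  rows:
    - {"twist": [0,0,0],"translation": [0,0,0.1],"fingers": -1}
    - {"twist": [0,0,0],"translation": [0,0,0.2],"fingers": -1}
    - {"twist": [0,0,0],"translation": [0,0,0.25],"fingers": -1}
    - {"twist": [0,0,0],"translation": [0,0,0.25],"fingers": -1}

```text
clock: 8.98
position: [0.5463, -0.0982, 0.1258]
ee_rot: [1.93, 2.476, -0.0]
wrist_force: [-5.8, -0.7, 22.5]
opening: 0.0005
finger_force: 11.1
```

The wedge holds solid at 22.5 N. Withdrawing.

Request:
carry_out:
  rows:
    - {"twist": [0,0,0],"translation": [0,0,-1],"fingers": -1}
    - {"twist": [0,0,0],"translation": [0,0,-4],"fingers": -1}
    - {"twist": [0,0,0],"translation": [0,0,-8],"fingers": -1}
    - {"twist": [0,0,0],"translation": [3,0,-11],"fingers": -1}
    - {"twist": [0,0,0],"translation": [6,0,-12],"fingers": -1}
    - {"twist": [0,0,0],"translation": [9,0,-12],"fingers": -1}
    - {"twist": [0,0,0],"translation": [9,0,-12],"fingers": -1}

```text
clock: 9.57
position: [0.5224, -0.0061, 0.2444]
ee_rot: [-1.929, -2.479, -0.004]
wrist_force: [-0.4, 0.3, -0.3]
opening: 0.0003
finger_force: 0.0
```

```bash
python3 - <<'E'
from h import *
grab('scene','scene6.png')
a=cv2.imread('pics/scene6.png')[170:320,110:280]; b=cv2.imread('pics/scene5.png')[170:320,110:280]
cv2.imwrite('pics/v6.png',np.hstack([cv2.resize(x,(400,353),interpolation=2) for x in(a,b)]))
print(robot.state()['wrist_force'])
E
```

```text
[ 0.1809637  -0.42560096  0.19822533]
```

View pics/v6.png

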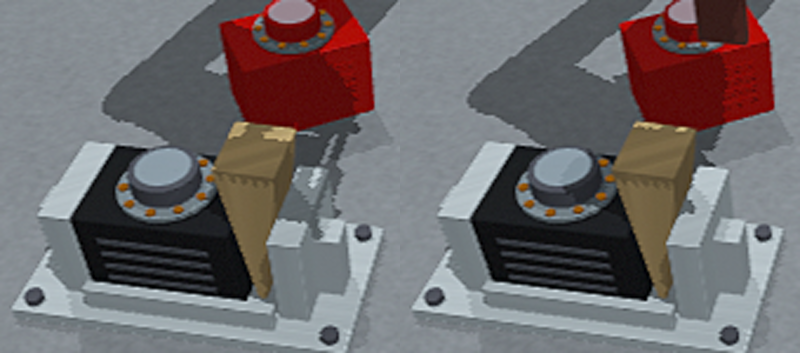

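The wedge (left panel, ~(258,210)) stands upright and unchanged, with the camera hard against the left stop and the robot clear.

```bash
python3 -c "
from station import robot
print(robot.job_done())"
```

```text
the job is handed in; nothing more can be done
None
```

The job is handed in: the wedge stands upright, thin end down, in the cradle's +y gap with the camera against the opposite stop; it held a 22.5 N press without moving, and the robot is clear (about 10 s used).

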